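# Hold the driver-bay cover over a glass painter's light box

### The arm

A 7-joint arm with a two-finger parallel gripper is mounted at the origin on the work surface. World frame = base frame: x ahead of the robot, y to its left, z up, the work surface at z = 0. Lengths are in mm, angles in degrees, forces in N, time in s.
With the tool pointing down it reaches from about 400 to 850 mm from the base axis. Payload 6.9 kg.
Tool frame: the origin (TCP) lies at the very end of the fingers, on their centre line; the grasp point (between the pads) lies 19 mm behind it; z points along the fingers, y is the line along which they close (so a half turn about z gives the same grasp; the last joint's range is limited). The gripper opens to 85 mm and grips with 20 to 120 N. Pads are 22 mm wide; open, the fingers measure 114 mm over their backs; the gripper's body (76 mm by 85 mm) begins 54 mm behind the grasp point. The pads swing forward as they close: fully open they stand 13 mm farther back than shut.
Start: joints at [6.045, 29.078, -13.613, 85.955, 7.202, 65.827, -8.869], TCP at [624.989, -0.025, 231.275] pointing down, gripper open.
Joint ranges: [-176.47, 176.47], [-13.61, 117.27], [-81.72, 77.17], [0.22, 143.17], [-87.28, 267.28], [10, 112.55], [-165.47, 165.47]. Speed limits (degrees/s): [136.94, 136.94, 180, 180, 180, 180, 180].

### API

Orientations are given as a 3x3 rotation matrix whose columns are the frame's x, y, z axes.
In Python, from workcell import ctrl gives the robot as it stands.
- The arm moves only by the shell command python3 -m handwheel 'ROWS' [OPENING]. ROWS is JSON, a list of rows, each a list of 6 numbers: the shift along the tool's x, y, z in m, then the turn, a rotation vector about the tool's x, y, z in rad. In form: [[tx, ty, tz, ax, ay, az], ...]. A call has 1 to 5 rows; each row shifts and turns the commanded pose from where the row before left it, along the tool's axes as they then stand; what a row does not reach is not made up. A row lasts 1/10 s, in which the tool goes at most 50 mm and 8.59 degrees, less where a joint would pass 70% of its speed; a pose out of reach is approached as far as the arm can. A call is refused whole if a number of a shift passes 0.05 or a number of a turn 0.15, either way. A call with a gripper value outside its range is refused whole. OPENING is the finger opening in m, from 0 to 0.0854, set as the call begins (- or left out, the last holds). The fingers move at their own pace and stop on an object; the grip force is fixed at half the most. Time passes only in rows, so rows that do not move let the fingers close. It gives the time, the measured TCP pose, the force, the opening and the grip force at its end, in the units of the state.
- ctrl.sense(): the state, without advancing time (a new reading comes with each control period).
- ctrl.grab_frame(name): name is "scene" or "side" or "wrist"; returns (picture, depth): 480x640x3 uint8, blue, green, red; 480x640 float32, mm along the optical axis (not along the pixel's ray), 0 where there is no reading.
- ctrl.calibration(name): a dict with "intrinsics" (3x3 intrinsics, pixels), "view" (4x4, takes a point from world to camera coordinates). Camera axes: x right, y up, looking along -z (the intrinsics and any distortion apply to the point x, -y, -z); pixel columns grow to the right and rows downward; lengths in mm; the calibration is good to about 2 mm. A picture is of the moment at which its call begins: read the wrist's pose just before it. calibration takes no time and is no camera call; for the wrist camera it gives the pose at the moment of the call.
- ctrl.close_job(): hands the job in; it is judged then, once.
Trained networks look in the newest picture that a camera, given by its name, has taken for a name from the list of things; names that differ only in an ending like _2 or _b are one class to them, and where a whole thing is asked for, a point or a joint stands for the part that bears it (a point fixed in the world has none). Each returns a list of dicts, best first, with "conf" (0 to 1); they miss things now and then, are a little off and sometimes report something else, mostly with a low value. They report only what shows in the picture. A call takes as long as a camera call. They do not tell look-alikes from the thing itself.
- ctrl.spot_in(target, camera): "position" ([column, row] in pixels, amid what is visible of it).
The state is a dict: "time_s": time; "joint_positions": joint angles; "dq": joint speeds; "effort": joint torques, N m; "position": TCP position; "ee_rot": TCP orientation; "wrist_force": force on the tool from outside, world axes, zero at the start; "moment": the same for the moment, N m; "finger_gap": opening from 0.0 (shut) to 1.0 (fully open); "finger_force": force on a finger pad.
Only numpy, scipy, OpenCV 4.12 (cv2) and the standard library are available. Lean on these libraries where they do the work, as an engineer would, in place of code of your own. Each camera call takes 0.05 s, during which the arm holds its last target. There are 200 camera calls.

### The job

Flip up the cam lever of the light box's guide bar to free it, slide the guide bar to the right off the open bay and past the middle of the box, then pick up the four-hole cover plate with the bow handle and hold it level over the bay, about 15 mm above the seat, with its four holes right over the four threaded holes (either way round). Finish while still holding it there, still and clear of the box, so that the leads can be tucked in under it and the screws started; leave the other things where they are.

Things in the scene. Friction and masses are not known exactly. Their poses are not given: they have to be found in the camera images.
- lightbox: low grey steel light box standing on the bench, 280 deep (its x) x 460 wide (its y) x 75 high, fixed. Origin: centre of its underside; its x points away from the robot, y to the robot's left, z up. White lit top on its right part; at its left (+y) end an open rectangular bay 99 x 43 in an aluminium seat flush with the top. Two rails 18 wide run along its front and back edges (x = -125 and +125), 11 and 10 above the top; in the front one lies a dark toothed steel strip
- seat_mid (a point): centre of the bay, on the face of its seat, 75 above the bench; axes as the light box
- seat_hole0 (a point): mouth of a threaded hole 7 wide in the seat, at +62, +31 (x, y, mm) from the bay's centre in the light box's axes
- seat_hole1 (a point): mouth of a threaded hole 7 wide in the seat, at -62, +31 (x, y, mm) from the bay's centre in the light box's axes
- seat_hole2 (a point): mouth of a threaded hole 7 wide in the seat, at -62, -31 (x, y, mm) from the bay's centre in the light box's axes
- seat_hole3 (a point): mouth of a threaded hole 7 wide in the seat, at +62, -31 (x, y, mm) from the bay's centre in the light box's axes
- guide (a joint): where the guide bar stands along its rails, m: 0 at the left (+y) end, growing as it slides to the right (towards the box's -y), stop at 0.32; it starts at the left end, over the bay; its centre line stands at box y = 0.17 minus this value. It slides with about 2.5 N when free; while the cam lever is down, a nose on its hub stands between the teeth of the front rail, and the guide is locked with about 2 mm of play
- guide_mid (a point): centre of the aluminium guide bar that lies across the light box, 226 long (along box x) x 40 wide x 10 thick, underside 14 above the box's top (so it bars the way to the bay); its axes are the light box's. At its robot-side end two steel cheeks 40 long x 37 wide over both, 27 high on the rail, carry the cam lever
- cam_lever (a joint): angle of the cam lever, rad: 0 lying level and pointing at the robot (guide locked up to about 0.4), free from about 0.6 on, 1.57 standing upright, stop at 1.75 leaning away from the robot. Swinging it takes about 4 N at the paddle; it stays where it is left
- cam_hinge (a point): the lever's hinge (its pin runs along the box's y), 100.5 above the bench, in the cheeks at the guide's robot-side end
- cam_paddle (a point): middle of the lever's black paddle, 66 from the hinge; paddle 36 long x 14 wide (along box y) x 10 thick, lever 84 long from the hinge. When locked it juts out 66 towards the robot from the hinge, beyond the box's front face, with nothing under it down to the bench
- cover_grip (a point): middle of the bow handle of the wanted cover plate. Steel plate 150 (its x) x 84 (its y) x 4 thick, 0.27 to 0.5 kg, lying flat on the bench to the left of the light box; its handle is a square bar 10 x 10, 90 long along the plate's x, with legs at its ends and its middle 34 above the plate's underside (25 clear beneath the bar). Axes: x along the handle, z up
- cover_hole0 (a point): centre of a 9 mm hole of the cover plate, on its underside, at +62, +31 (x, y, mm) from the plate's centre in its axes; the plate fits either way round
- cover_hole1 (a point): centre of a 9 mm hole of the cover plate, on its underside, at -62, +31 (x, y, mm) from the plate's centre in its axes; the plate fits either way round
- cover_hole2 (a point): centre of a 9 mm hole of the cover plate, on its underside, at -62, -31 (x, y, mm) from the plate's centre in its axes; the plate fits either way round
- cover_hole3 (a point): centre of a 9 mm hole of the cover plate, on its underside, at +62, -31 (x, y, mm) from the plate's centre in its axes; the plate fits either way round
- small_plate_mid (a point): small flat steel plate 85 x 60 x 4 with only two holes and no handle (not the one wanted); bystander, point at its middle
- screw_dish_mid (a point): round aluminium dish 68 across, 22 high, with the screws; bystander, point at its middle
- screwdriver_grip (a point): screwdriver 200 long with a dark wooden handle, lying flat; bystander, point at its middle
- rubbing_stone_mid (a point): dark grey rubbing stone 50 x 105 x 28; bystander, point at its middle
- wide_brush_mid (a point): flat wide brush, about 150 long, 88 wide, 12 high, lying flat; bystander, point at its middle
- pigment_jar_mid (a point): glass jar with red lid, 68 across, 85 high; bystander, point at its middle
- gum_bottle_mid (a point): brown glass bottle 72 across, 165 high; bystander, point at its middle
- glass_quarry_mid (a point): small pane of green glass 75 x 55 x 4 lying on the right part of the lit top; bystander, point at its middle
There are look-alikes about, which are no part of the job. Of the things shaped like the part that bears cover_grip, the bare steel one is meant.

How it is judged:
By the outcome, as a careful person would: the job done as asked, in the order asked, and still so for the second after the job is handed in, while the arm keeps its last pose, push and grip.
It also fails if it takes over 61 s, if anything falls off the work surface, if the arm or the gripper's body presses on something with over 40 N, if the wrist force passes 120 N, or if a joint passes its speed limit or range.

## Working session

There is one attempt and no reset: what is moved stays moved. The work goes in short steps, Python scripts to look and compute and a shell command to move; the robot and the scene stay as the last step left them, time stands still between calls to the robot, and variables do not carry over. Pictures are saved under pics/ and viewed, at most 10 in all, crops included, and the job is handed in when it is done.

```bash
mkdir -p pics; ls; cat > h.py <<'E'
import numpy as np, cv2
from workcell import ctrl
def frame(n):
    cal=ctrl.calibration(n); im,d=ctrl.grab_frame(n); return im,d,np.array(cal["intrinsics"]),np.array(cal["view"])
def world(u,v,d,K,V):
    z=d; x=(u-K[0,2])*z/K[0,0]; y=(v-K[1,2])*z/K[1,1]
    return (np.linalg.inv(V)@np.stack([x,-y,-z,np.ones_like(z)]))[:3]
def pt(u,v,d,K,V,r=2):
    p=d[int(v)-r:int(v)+r+1,int(u)-r:int(u)+r+1]; p=p[p>0]
    return world(np.float64(u),np.float64(v),np.float64(np.median(p)),K,V)
def proj(P,K,V):
    c=V@np.r_[P,1]; return K[0,0]*c[0]/-c[2]+K[0,2], K[1,1]*-c[1]/-c[2]+K[1,2]
def cloud(d,K,V):
    v,u=np.mgrid[0:480,0:640]; return world(u.ravel().astype(float),v.ravel().astype(float),d.ravel().astype(float),K,V).T.reshape(480,640,3)
E
python3 - <<'E'
from h import *
for n in("scene","side"):
    im,d,K,V=frame(n); cv2.imwrite(f"pics/{n}0.png",im); np.savez(f"{n}0.npz",im=im,d=d,K=K,V=V)
    for t in("guide_mid","cam_paddle","cam_hinge","cover_grip","seat_mid"):
        for r in ctrl.spot_in(t,n)[:3]:
            u,v=r["position"]; print(n,t,round(r["conf"],2),np.round([u,v]),np.round(pt(u,v,d,K,V)))
print(ctrl.sense())
E
```

```text
pics
scene guide_mid 0.6 [462. 372.] [413. 514.  26.]
scene guide_mid 0.56 [288. 271.] [659.  72.  97.]
scene cam_paddle 0.26 [348. 401.] [685. 434.   4.]
scene cover_grip 0.95 [448. 311.] [313. 339.   4.]
scene cover_grip 0.74 [380. 348.] [539. 346.   4.]
scene seat_mid 0.72 [262. 255.] [689. -34.  76.]
scene seat_mid 0.69 [339. 203.] [ 357. -177.   13.]
scene seat_mid 0.65 [232. 171.] [ 614. -447.   58.]
side guide_mid 0.84 [355. 215.] [649.  82.  99.]
side cam_hinge 0.69 [300. 229.] [491.  71. 105.]
side cover_grip 0.83 [225. 204.] [314. 327.   4.]
side cover_grip 0.57 [291. 185.] [534. 348.   4.]
side seat_mid 0.93 [384. 283.] [ 651. -137.   75.]
side seat_mid 0.71 [332. 160.] [697. 428.   5.]
side seat_mid 0.49 [276. 335.] [ 361. -166.   12.]
{'time_s': 0.6, 'joint_positions': array([  6.04407101,  29.07449096, -13.61293492,  85.95488836,
         7.20343142,  65.82907722,  -8.86822788]), 'dq': array([ 0.04373748,  0.03146904, -0.06994798,  0.04338418, -0.02483806,
       -0.00408365,  0.01061211]), 'effort': array([ 5.73614125e-04, -6.20032740e+01, -2.18368761e+00, -2.49866903e+01,
        1.38945665e-02,  2.41306894e-03,  9.26340988e-06]), 'position': array([ 6.24981093e+02, -3.31989424e-02,  2.31309911e+02]), 'ee_rot': array([[-8.45951882e-06,  1.00000000e+00, -2.04251264e-06],
       [ 1.00000000e+00,  8.45946431e-06, -2.66849655e-05],
       [-2.66849482e-05, -2.04273839e-06, -1.00000000e+00]]), 'wrist_force': array([-0.61471743,  0.06841927, -0.38821246]), 'moment': array([-0.04888533, -0.00922176,  0.01361594]), 'finger_force': 0.0, 'finger_gap': 1.0038200176350822}
```

View pics/scene0.png

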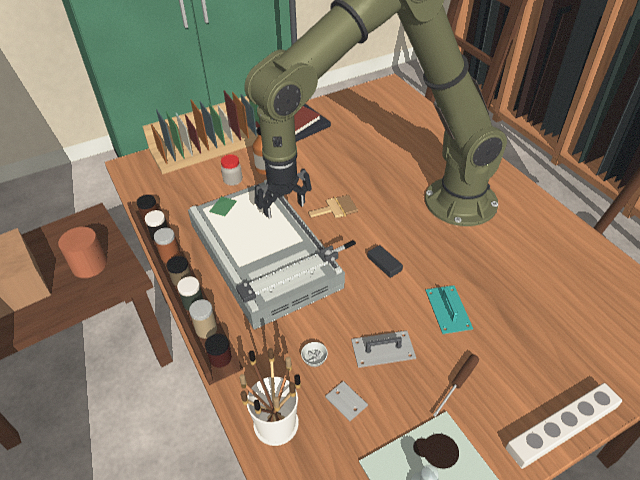

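View pics/side0.png

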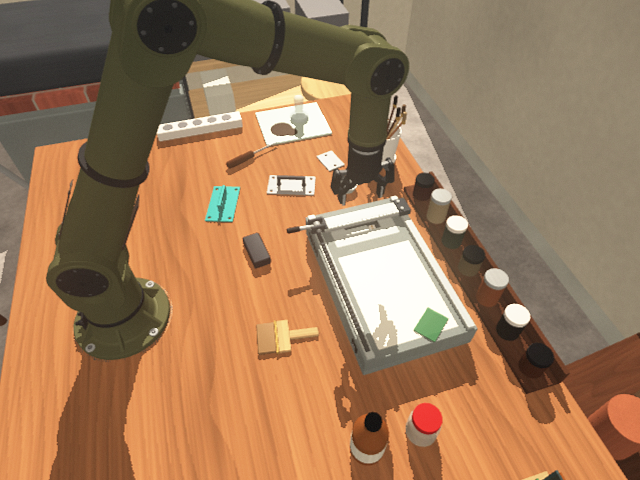

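The scene view shows the locked guide bar at about (290,270), with the lever's paddle at (348,245). The bare steel cover is at (383,348); the teal one at (448,308) is the look-alike.

```bash
python3 - <<'E'
from h import *
for n in("scene","side"):
    f=np.load(n+"0.npz"); C=cloud(f["d"],f["K"],f["V"]); P=C.reshape(-1,3)[f["d"].ravel()>0]
    def sel(x0,x1,y0,y1,z0,z1):
        m=(P[:,0]>x0)&(P[:,0]<x1)&(P[:,1]>y0)&(P[:,1]<y1)&(P[:,2]>z0)&(P[:,2]<z1); return P[m]
    def rect(Q,t):
        r=cv2.minAreaRect(Q[:,:2].astype(np.float32)); print(n,t,len(Q),np.round(Q.mean(0),1),np.round(r[0],1),np.round(r[1],1),round(r[2],2), "zmed",round(np.median(Q[:,2]),1))
    rect(sel(460,850,-350,220,70,80),"boxtop")
    rect(sel(460,850,-350,220,81,89),"rails")
    rect(sel(555,780,20,160,94,103),"bar")
    rect(sel(440,490,30,120,85,125),"lever")
    rect(sel(380,600,0,160,108,140),"high")
    rect(sel(430,650,260,440,28,45),"handle")
    rect(sel(440,640,270,420,2.5,7),"plate")
E
```

```text
scene boxtop 7321 [671.9 -74.8  76. ] [663.8 -95.6] [283.  471.1] 1.12 zmed 76.2
scene rails 1428 [688.7 -99.1  84.4] [666.8 -91.7] [276.7 458.8] 0.87 zmed 84.1
scene bar 888 [668.5  78.5  99.5] [667.1  78.4] [223.4  52.5] 0.3 zmed 99.8
scene lever 64 [471.3  74.3 108.9] [471.6  73.5] [36.8 16.5] 3.55 zmed 109.5
scene high 187 [519.4  75.2 111.8] [508.5  73.2] [109.5  41.6] 4.67 zmed 111.8
scene handle 179 [533.5 351.9  38.4] [532.8 350.8] [15.  89.4] 72.25 zmed 39.3
scene plate 1569 [538.  349.6   4.5] [540.1 345.2] [200.  149.2] 0.24 zmed 4.4
side boxtop 12010 [ 659.9 -142.1   76.2] [667.  -91.6] [282.7 464.6] 0.96 zmed 76.3
side rails 2064 [ 677.2 -155.8   84.7] [665.7 -94.8] [273.9 457.6] 1.38 zmed 84.8
side bar 873 [668.4  74.3  99.7] [668.1  78.1] [223.   53.7] 0.32 zmed 99.9
side lever 72 [472.4  71.9 109.1] [472.3  71.9] [34.9 16.4] 4.42 zmed 109.4
side high 191 [521.   72.6 111.8] [509.4  68.5] [107.2  40.4] 8.17 zmed 111.7
side handle 116 [533.3 350.2  37.7] [533.9 350.5] [16.5 90.6] 66.23 zmed 38.3
side plate 828 [536.2 340.7   4.5] [539.7 344.7] [149.6 199.7] 89.64 zmed 4.4
```

```bash

python3 -m handwheel '[[0.015,-0.04,0.01,0,0,0],[0.015,-0.04,0.01,0,0,0],[0.015,-0.04,0.01,0,0,0],[0.015,-0.04,0.01,0,0,0],[0.013,-0.04,0.01,0,0,0]]' 0 | tail -1
python3 -m handwheel '[[0,-0.015,0,0,0,0.1428],[0,0,0,0,0,0.1428],[0,0,0,0,0,0.1428],[0,0,0,0,0,0.1428],[0,0,0,0,0,0.1428]]'  >/dev/null
python3 -m handwheel '[[0,0,0,0,0,0.1428],[0,0,0,0,0,0.1428],[0,0,0,0,0,0.1428],[0,0,0,0,0,0.1428],[0,0,0,0,0,0.1428]]' >/dev/null
python3 -m handwheel '[[0,0,0,0,0,0.1428],[0,0,0,0,0.131,0],[0,0,0,0,0.131,0],[0,0,0,0,0.131,0],[0,0,0,0,0.131,0]]' 
python3 -m handwheel '[[0,0,0,0,0.131,0],[0,0,0,0,0.131,0],[0,0,0,0,0.131,0],[0,0,0,0,0.131,0],[0,0,0,0,0,0]]' 
```

```text
finger_force: 0.0
time_s: 2.6
position: [412.6, 62.8, 181.7]
ee_rot: [[0.914, -0.016, 0.406], [-0.004, -1.0, -0.03], [0.406, 0.026, -0.914]]
wrist_force: [1.5, -0.8, -0.5]
finger_gap: -0.001
finger_force: 0.0
time_s: 3.1
position: [422.2, 58.8, 197.6]
ee_rot: [[0.868, -0.021, 0.497], [0.013, -0.998, -0.064], [0.497, 0.061, -0.866]]
wrist_force: [0.9, 0.7, 0.5]
finger_gap: -0.003
finger_force: 0.0
```

```bash
python3 -c "
from workcell import ctrl
s=ctrl.sense();print(s['joint_positions'].round(1))"
```

```text
[ -71.     5.4   52.   141.7   49.3   12.  -156.8]
```

```bash
cat >> h.py <<'E'
from scipy.spatial.transform import Rotation as Ro
def down(yaw=0,tilt=0): # tool x at yaw from world x, z down; tilt>0 points forward along tool x
    R=Ro.from_euler("z",yaw,degrees=True).as_matrix()@np.diag([1.,-1,-1]); return R@Ro.from_euler("y",tilt,degrees=True).as_matrix()
def go(p,R):
    s=ctrl.sense(); A=np.array(s["ee_rot"]); rv=Ro.from_matrix(A.T@R).as_rotvec()
    print("pos",s["position"].round(1),"t",s["time_s"],"| turn",rv.round(3)," shift before turn(m)",(A.T@(np.array(p)-s["position"])/1000).round(4)," shift after turn",(R.T@(np.array(p)-s["position"])/1000).round(4))
E
python3 -c "
from h import *
go([471,72.7,200],down(1,15))"
```

```text
pos [422.2  58.8 197.6] t 3.1 | turn [ 0.072 -0.258 -0.012]  shift before turn(m) [ 0.0437 -0.0147  0.0213]  shift after turn [ 0.048  -0.013   0.0104]
```

```bash

python3 -m handwheel '[[0.022,-0.0075,0.0105,0,0,0],[0.022,-0.0075,0.0105,0,0,0],[0,0,0,0.036,-0.129,-0.006],[0,0,0,0.036,-0.129,-0.006],[0,0,0,0,0,0]]' 0.04
python3 - <<'E'
from h import *
im,d,K,V=frame("wrist"); cv2.imwrite("pics/w1.png",im); np.savez("w1.npz",im=im,d=d,K=K,V=V)
for t in("cam_paddle","cam_hinge","guide_mid"):
    for r in ctrl.spot_in(t,"wrist")[:2]:
        u,v=r["position"]; print(t,round(r["conf"],2),np.round([u,v]),np.round(pt(u,v,d,K,V),1))
P=cloud(d,K,V).reshape(-1,3)[d.ravel()>0]
m=(abs(P[:,0]-468)<18)&(abs(P[:,1]-73)<25)&(P[:,2]>92)&(P[:,2]<115); Q=P[m]
print(len(Q),cv2.minAreaRect(Q[:,:2].astype(np.float32)) if len(Q) else 0, Q.mean(0) if len(Q) else 0)
go([471,72.7,200],down(1,15))
E
```

```text
time_s: 3.6
position: [477.4, 59.2, 198.4]
ee_rot: [[0.915, -0.031, 0.403], [-0.004, -0.998, -0.067], [0.404, 0.059, -0.913]]
wrist_force: [0.3, -1.2, 0.1]
finger_gap: 0.466
finger_force: 0.0
cam_paddle 0.93 [294. 294.] [491.6  72.2 107.7]
cam_paddle 0.71 [ 14. 222.] [561.8 313.8   4.4]
cam_hinge 0.7 [290. 289.] [494.8  74.9 107.1]
guide_mid 0.83 [290. 146.] [590.9  73.   98.9]
guide_mid 0.63 [414. 122.] [619.3 -21.   75. ]
1215 ((469.5390930175781, 73.58126831054688), (32.91664505004883, 14.0059232711792), 1.087212085723877) [469.6962895   73.54709521 109.41388574]
pos [474.8  61.9 197.4] t 3.8 | turn [ 0.072 -0.153 -0.018]  shift before turn(m) [-0.0024 -0.0106 -0.0046]  shift after turn [-0.0028 -0.0109 -0.0034]
```

View pics/w1.png

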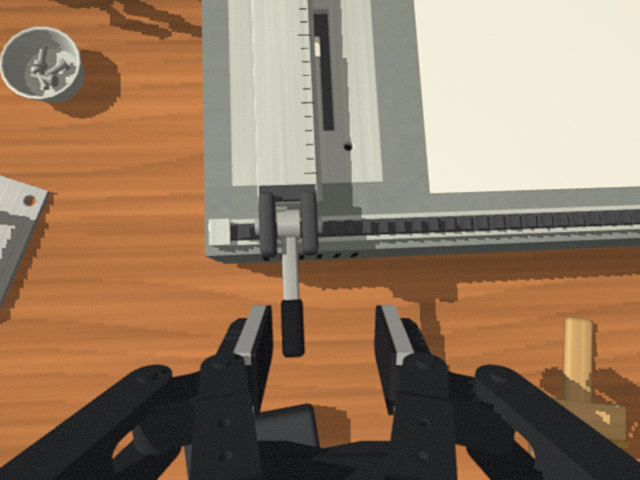

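```bash

python3 -m handwheel '[[0,0,0,0.036,-0.077,-0.009],[0,0,0,0.036,-0.077,-0.009],[0,0,0,0,0,0],[0,0,0,0,0,0]]' | head -3
python3 -c "
from h import *
go([465,73.5,125],down(1,15));go([476,73.5,86],down(1,15))"
```

```text
time_s: 4.2
position: [475.0, 61.6, 197.2]
ee_rot: [[0.964, 0.014, 0.265], [0.015, -1.0, -0.002], [0.265, 0.006, -0.964]]
pos [475.   61.6 197.2] t 4.2 | turn [ 0.007 -0.006 -0.002]  shift before turn(m) [-0.0285 -0.0125  0.0669]  shift after turn [-0.0281 -0.0121  0.0672]
pos [475.   61.6 197.2] t 4.2 | turn [ 0.007 -0.006 -0.002]  shift before turn(m) [-0.0283 -0.0125  0.1075]  shift after turn [-0.0276 -0.0119  0.1077]
```

```bash

python3 -m handwheel '[[-0.009,-0.004,0.022,0.007,-0.006,0],[-0.009,-0.004,0.022,0,0,0],[-0.009,-0.004,0.022,0,0,0],[0,0,0,0,0,0],[0,0,0,0,0,0]]' | head -3
python3 -c "
from h import *
go([476,73.5,86],down(1,15))"
```

```text
time_s: 4.7
position: [465.3, 74.3, 126.8]
ee_rot: [[0.966, 0.019, 0.257], [0.018, -1.0, 0.007], [0.257, -0.002, -0.966]]
pos [465.3  74.3 126.8] t 4.7 | turn [-0.002  0.002  0.001]  shift before turn(m) [-0.0002  0.0011  0.0422]  shift after turn [-0.0003  0.001   0.0422]
```

```bash

python3 -m handwheel '[[0,0.001,0.014,0,0,0],[0,0,0.014,0,0,0],[0,0,0.014,0,0,0],[0,0,0,0,0,0],[0,0,0,0,0,0]]' 
python3 -m handwheel '[[0,0,0,0,0,0],[0,0,0,0,0,0],[0,0,0,0,0,0],[0,0,0,0,0,0],[0,0,0,0,0,0]]' 0
```

```text
time_s: 5.2
position: [477.3, 72.9, 87.2]
ee_rot: [[0.966, 0.017, 0.258], [0.016, -1.0, 0.007], [0.258, -0.003, -0.966]]
wrist_force: [0.1, -0.8, -0.3]
finger_gap: 0.468
finger_force: 0.0
time_s: 5.7
position: [477.4, 72.9, 86.9]
ee_rot: [[0.966, 0.017, 0.258], [0.016, -1.0, 0.008], [0.259, -0.003, -0.966]]
wrist_force: [-2.5, 1.0, 7.4]
finger_gap: 0.149
finger_force: 59.7
```

```bash
cat > arc.py <<'E'
from h import *
H=np.array([537,100.5]);r=64.7
def T(th,t):
    th,t=np.radians([th,t]); z=np.array([np.sin(t),-np.cos(t)]); return H+r*np.array([-np.cos(th),np.sin(th)])+19*z, z
ths=np.linspace(4,94,13); ts=np.linspace(15,-15,13)
for i in range(12):
    p,_=T(ths[i],ts[i]); q,_=T(ths[i+1],ts[i+1]); t=np.radians(ts[i]); d=q-p
    print(i,np.round([d[0]*np.cos(t)+d[1]*np.sin(t), d[0]*np.sin(t)-d[1]*np.cos(t)],1),q.round(0))
E
python3 arc.py
```

```text
0 [ 2.4 -7.8] [478.  95.]
1 [ 3.1 -7.5] [479. 103.]
2 [ 3.7 -7.1] [482. 111.]
3 [ 4.4 -6.7] [485. 118.]
4 [ 4.9 -6.2] [489. 124.]
5 [ 5.4 -5.7] [495. 130.]
6 [ 5.9 -5.1] [500. 135.]
7 [ 6.3 -4.5] [507. 140.]
8 [ 6.7 -3.9] [514. 143.]
9 [ 7.  -3.2] [521. 145.]
10 [ 7.3 -2.5] [529. 147.]
11 [ 7.4 -1.8] [537. 147.]
```

```bash

python3 -m handwheel '[[0.0024,0,-0.0078,0,-0.0436,0],[0.0031,0,-0.0075,0,-0.0436,0],[0.0037,0,-0.0071,0,-0.0436,0],[0,0,0,0,0,0]]'
```

```text
time_s: 6.1
position: [480.6, 73.0, 109.7]
ee_rot: [[0.992, 0.017, 0.126], [0.017, -1.0, 0.005], [0.126, -0.003, -0.992]]
wrist_force: [-2.4, 2.3, -1.7]
finger_gap: 0.145
finger_force: 60.4
```

Low forces; continue.

```bash

python3 -m handwheel '[[0.0044,0,-0.0067,0,-0.0436,0],[0.0049,0,-0.0062,0,-0.0436,0],[0.0054,0,-0.0057,0,-0.0436,0],[0.0059,0,-0.0051,0,-0.0436,0],[0,0,0,0,0,0]]'
python3 -m handwheel '[[0.0063,0,-0.0045,0,-0.0436,0],[0.0067,0,-0.0039,0,-0.0436,0],[0.007,0,-0.0032,0,-0.0436,0],[0.0073,0,-0.0025,0,-0.0436,0],[0,0,0,0,0,0]]'
```

```text
time_s: 6.6
position: [497.0, 73.2, 133.3]
ee_rot: [[0.998, 0.017, -0.053], [0.017, -1.0, 0.001], [-0.053, -0.002, -0.999]]
wrist_force: [-7.3, 1.1, 2.7]
finger_gap: 0.146
finger_force: 60.1
time_s: 7.1
position: [525.5, 73.7, 144.7]
ee_rot: [[0.974, 0.017, -0.226], [0.017, -1.0, -0.002], [-0.226, -0.002, -0.974]]
wrist_force: [-9.7, 1.1, 6.4]
finger_gap: 0.148
finger_force: 58.4
```

```bash

python3 -m handwheel '[[0.0073,0,-0.0018,0,-0.03,0],[0,0,0,0,0,0],[0,0.004,0,0,0,0],[0,0.01,0,0,0,0],[0,0.01,0,0,0,0]]'
python3 -m handwheel '[[0,0.015,0,0,0,0],[0,0.02,0,0,0,0],[0,0.02,0,0,0,0],[0,0.02,0,0,0,0],[0,0.02,0,0,0,0]]'
```

```text
time_s: 7.6
position: [533.8, 50.4, 144.9]
ee_rot: [[0.968, 0.018, -0.251], [0.018, -1.0, -0.001], [-0.251, -0.003, -0.968]]
wrist_force: [-6.6, 2.8, -0.3]
finger_gap: 0.145
finger_force: 58.5
time_s: 8.1
position: [535.6, -45.2, 144.9]
ee_rot: [[0.968, 0.017, -0.251], [0.017, -1.0, -0.001], [-0.25, -0.004, -0.968]]
wrist_force: [-5.3, 3.1, 1.8]
finger_gap: 0.14
finger_force: 58.8
```

```bash

python3 -m handwheel '[[0,0.02,0,0,0,0],[0,0.02,0,0,0,0],[0,0.025,0,0,0,0],[0,0.025,0,0,0,0],[0,0.02,0,0,0,0]]' | head -3
python3 -m handwheel '[[0,0.008,0,0,0,0],[0,0,0,0,0,0],[0,0,0,0,0,0],[0,0,0,0,0,0]]'
python3 -m handwheel '[[0,0,0,0,0,0],[0,0,0,0,0,0],[0,0,0,0,0,0],[0,0,-0.01,0,0,0],[0,0,-0.02,0,0,0]]' 0.04
python3 -m handwheel '[[0,0,-0.03,0,0,0],[0,0,-0.03,0,0.087,0],[0,0,0,0,0.087,0],[0,0,0,0,0.087,0],[0,0,0,0,0,0]]'
python3 - <<'E'
from h import *
im,d,K,V=frame("scene"); cv2.imwrite("pics/s2.png",cv2.resize(im[170:400,180:500],None,fx=2,fy=2))
P=cloud(d,K,V).reshape(-1,3)[d.ravel()>0]
m=(P[:,0]>565)&(P[:,0]<770)&(P[:,1]>-250)&(P[:,1]<200)&(P[:,2]>95)&(P[:,2]<103)
print(cv2.minAreaRect(P[m][:,:2].astype(np.float32)))
# cover pose
m=(P[:,0]>440)&(P[:,0]<630)&(P[:,1]>260)&(P[:,1]<440)&(P[:,2]>28)&(P[:,2]<45)
Q=P[m];w,v=np.linalg.eigh(np.cov(Q[:,:2].T));print("handle",Q.mean(0),np.degrees(np.arctan2(v[1,1],v[0,1])))
go([534,350,220],down(-20,0))
E
```

```text
time_s: 8.6
position: [537.7, -156.3, 144.9]
ee_rot: [[0.968, 0.015, -0.25], [0.016, -1.0, -0.001], [-0.25, -0.003, -0.968]]
time_s: 9.0
position: [537.9, -164.6, 144.9]
ee_rot: [[0.968, 0.015, -0.25], [0.015, -1.0, -0.003], [-0.25, -0.001, -0.968]]
wrist_force: [-7.1, -2.5, 2.9]
finger_gap: 0.141
finger_force: 58.8
time_s: 9.5
position: [547.2, -162.9, 174.2]
ee_rot: [[0.968, 0.017, -0.249], [0.018, -1.0, -0.001], [-0.249, -0.003, -0.969]]
wrist_force: [-0.7, 0.0, 0.2]
finger_gap: 0.473
finger_force: 0.0
time_s: 10.0
position: [561.1, -163.9, 234.5]
ee_rot: [[1.0, 0.015, 0.015], [0.015, -1.0, 0.002], [0.015, -0.002, -1.0]]
wrist_force: [-0.0, -0.0, 0.2]
finger_gap: 0.469
finger_force: 0.0
((667.7467041015625, -161.7570343017578), (48.981666564941406, 204.12313842773438), 89.96563720703125)
handle [533.87148099 351.46017742  38.20583908] 160.37043201402224
pos [ 561.8 -163.5  234.1] t 10.05 | turn [-0.005 -0.012  0.365]  shift before turn(m) [-0.0196 -0.5138  0.0151]  shift after turn [-0.2017 -0.473   0.0141]
```

View pics/s2.png

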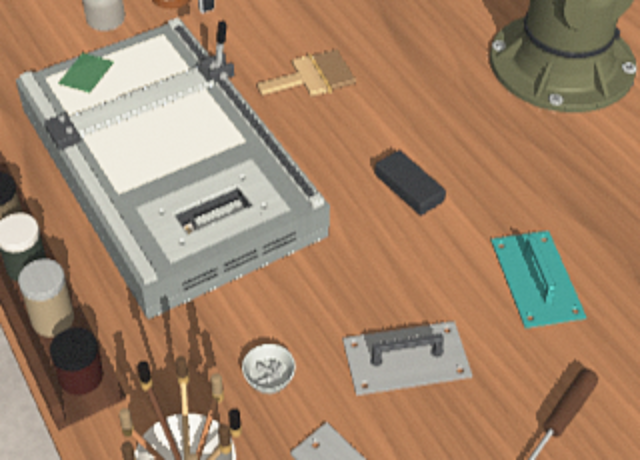

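The lever is now upright and the guide is right of the middle. The bay is open with its four threaded holes showing around it. I'll look at the bay from above on the way to the cover.

```bash

python3 -m handwheel '[[0,-0.03,-0.005,0,0,0],[0,-0.04,-0.005,0,0,0],[0,-0.045,-0.005,0,0,0],[0,-0.045,0,0,0,0],[0.01,-0.04,0,0,0,0]]' 0.06| head -2
python3 -m handwheel '[[0.01,-0.03,0,0,0,0],[0.01,-0.01,0,0,0,0],[0,0,0,0,0,0],[0,0,0,0,0,0]]' | head -3
python3 - <<'E'
from h import *
im,d,K,V=frame("wrist"); cv2.imwrite("pics/w2.png",im); np.savez("w2.npz",im=im,d=d,K=K,V=V)
for i in range(4):
    for r in ctrl.spot_in(f"seat_hole{i}","wrist")[:4]:
        u,v=r["position"]; print(i,round(r["conf"],2),np.round([u,v]),np.round(pt(u,v,d,K,V),1))
go([534,350,220],down(-20,0))
E
```

```text
time_s: 10.55
position: [568.7, 39.8, 248.7]
time_s: 10.95
position: [588.4, 75.8, 248.1]
ee_rot: [[1.0, 0.016, 0.01], [0.016, -1.0, 0.002], [0.01, -0.001, -1.0]]
0 0.69 [446. 144.] [655.3 -16.6  75.2]
1 0.69 [446. 144.] [655.3 -16.6  75.2]
2 0.69 [446. 144.] [655.3 -16.6  75.2]
3 0.69 [446. 144.] [655.3 -16.6  75.2]
pos [588.   75.8 248.7] t 11.2 | turn [-0.005 -0.011  0.364]  shift before turn(m) [-0.0502 -0.275   0.0288]  shift after turn [-0.1445 -0.2392  0.0287]
```

View pics/w2.png

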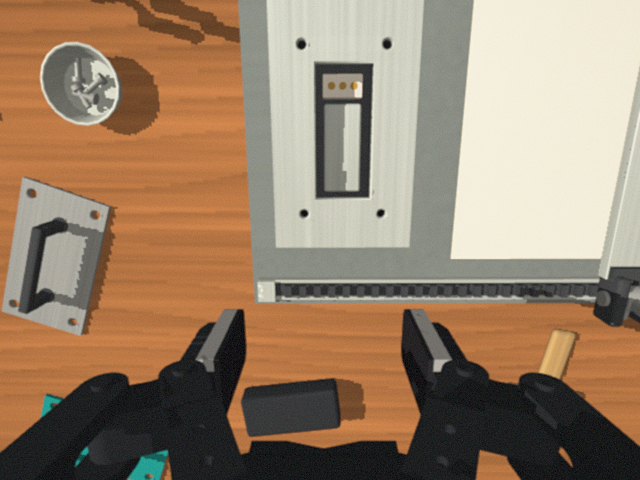

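```bash
cat >> h.py <<'E'
def ray(u,v,z,K,V):
    a=world(float(u),float(v),np.float64(100.),K,V); b=world(float(u),float(v),np.float64(200.),K,V); return a+(b-a)*(z-a[2])/(b[2]-a[2])
def blob(im,u,v,r=9):
    g=cv2.cvtColor(im,cv2.COLOR_BGR2GRAY)[v-r:v+r+1,u-r:u+r+1].astype(float); w=np.clip(np.median(g)-40-g,0,None); yy,xx=np.mgrid[-r:r+1,-r:r+1]; return u+(w*xx).sum()/w.sum(), v+(w*yy).sum()/w.sum()
def fit(local,W):
    local=np.array(local,float);W=np.array(W,float); a=local-local.mean(0);b=W-W.mean(0)
    th=np.arctan2((a[:,0]*b[:,1]-a[:,1]*b[:,0]).sum(),(a*b).sum()); c,s=np.cos(th),np.sin(th); R=np.array([[c,-s],[s,c]])
    t=W.mean(0)-R@local.mean(0); print("centre",t.round(1),"yaw",np.degrees(th).round(2),"res",(W-(local@R.T+t)).round(1).tolist()); return t,th
E
python3 - <<'E'
from h import *
f=np.load("w2.npz");im,d,K,V=[f[k] for k in("im","d","K","V")]
L=[(62,31),(62,-31),(-62,31),(-62,-31)]
W=[]
for u,v in[(301,43),(387,43),(304,213),(380,213)]:
    b=blob(im,u,v); W.append(ray(*b,75,K,V)[:2]); print(np.round(b,1),W[-1].round(1))
fit(L,W)
W=[]
for u,v in[(31,193),(95,214),(14,302),(72,321)]:
    W.append(ray(u,v,4,K,V)[:2]); print(W[-1].round(1))
fit(L,W)
C=cloud(d,K,V).reshape(-1,3);m=(d.ravel()>0)&(C[:,0]>440)&(C[:,0]<630)&(C[:,1]>260)&(C[:,1]<440)&(C[:,2]>32)&(C[:,2]<45)
Q=C[m];print(len(Q),Q.mean(0).round(1),cv2.minAreaRect(Q[:,:2].astype(np.float32)))
E
```

```text
[300.7  43.7] [723.5  94.8]
[386.5  43.4] [724.6  33.1]
[303.5 213. ] [600.1  92.6]
[380.1 212.7] [601.3  30.9]
centre [662.4  62.8] yaw 1.06 res [[-0.3, -0.2], [-0.3, 0.1], [0.3, -0.1], [0.4, 0.2]]
[601.9 361.2]
[582.1 301.9]
[486.4 400.8]
[465.4 343.2]
centre [533.9 351.8] yaw -19.22 res [[-0.8, 0.6], [-0.2, -0.2], [0.8, -0.6], [0.2, 0.3]]
1285 [535.1 349.   37.9] ((533.0706787109375, 350.83148193359375), (11.089132308959961, 90.25446319580078), 70.476318359375)
```

```bash

python3 -m handwheel '[[-0.008,-0.03,0,0,0,0],[-0.008,-0.045,0,0,0,0],[-0.009,-0.045,0.005,0,0,0],[-0.009,-0.045,0.01,0,0,0],[-0.008,-0.045,0.015,0,0,0]]' 0.05| head -2
python3 -m handwheel '[[-0.008,-0.042,0.02,0,0,0],[0,-0.025,0.02,-0.002,-0.004,0.12],[0,0,0.02,-0.002,-0.004,0.12],[0,0,0.02,0,-0.004,0.115],[0,0,0,0,0,0]]' | head -3
python3 -m handwheel '[[0,0,0,0,0,0]]' | head -3
python3 -c "
from h import *
go([533.9,351.6,15],down(-19.2,0))"
```

```text
time_s: 11.7
position: [542.9, 287.6, 219.6]
time_s: 12.2
position: [533.1, 352.2, 136.1]
ee_rot: [[0.943, -0.333, -0.005], [-0.333, -0.943, -0.002], [-0.003, 0.004, -1.0]]
time_s: 12.3
position: [534.7, 353.0, 139.2]
ee_rot: [[0.944, -0.329, -0.001], [-0.329, -0.944, 0.001], [-0.001, -0.0, -1.0]]
pos [534.7 353.  139.2] t 12.3 | turn [-0.     0.001 -0.   ]  shift before turn(m) [-0.0002  0.0016  0.1242]  shift after turn [-0.0003  0.0016  0.1242]
```

```bash

python3 -m handwheel '[[0,0.0016,0.03,0,0,0],[0,0,0.035,0,0,0],[0,0,0.03,0,0,0],[0,0,0.02,0,0,0],[0,0,0.009,0,0,0]]' | head -3
python3 -m handwheel '[[0,0,0,0,0,0],[0,0,0,0,0,0]]'
python3 -m handwheel '[[0,0,0,0,0,0],[0,0,0,0,0,0],[0,0,0,0,0,0],[0,0,0,0,0,0],[0,0,0,0,0,0]]' 0
```

```text
time_s: 12.8
position: [533.9, 351.7, 14.3]
ee_rot: [[0.944, -0.33, -0.001], [-0.33, -0.944, 0.001], [-0.001, -0.001, -1.0]]
time_s: 13.0
position: [534.9, 352.6, 16.4]
ee_rot: [[0.944, -0.331, 0.001], [-0.331, -0.944, 0.003], [0.001, -0.003, -1.0]]
wrist_force: [0.8, 0.5, 0.2]
finger_gap: 0.587
finger_force: 0.0
time_s: 13.5
position: [534.2, 352.2, 15.8]
ee_rot: [[0.943, -0.331, 0.0], [-0.331, -0.943, 0.002], [-0.0, -0.002, -1.0]]
wrist_force: [-1.0, -2.0, 6.0]
finger_gap: 0.1
finger_force: 59.2
```

```bash

python3 -m handwheel '[[0,0,-0.01,0,0,0],[0,0,-0.025,0,0,0],[0,0,-0.03,0,0,0],[0,0,-0.03,0,0,0],[0,0,-0.02,0,0,0]]' | head -3
python3 -m handwheel '[[0,0,-0.015,0,0,0],[0,0,0,0,0,0],[0,0,0,0,0,0]]'
python3 - <<'E'
from h import *
im,d,K,V=frame("wrist"); cv2.imwrite("pics/w3.png",im); s=ctrl.sense(); np.savez("w3.npz",im=im,d=d,K=K,V=V,p=s["position"],R=s["ee_rot"])
go([662.4,62.8,146],down(1.06,0))
E
```

```text
time_s: 14.0
position: [534.1, 352.3, 132.2]
ee_rot: [[0.944, -0.331, 0.001], [-0.331, -0.944, 0.002], [0.0, -0.002, -1.0]]
time_s: 14.3
position: [533.4, 351.9, 144.4]
ee_rot: [[0.944, -0.331, -0.001], [-0.331, -0.944, 0.001], [-0.001, -0.0, -1.0]]
wrist_force: [-0.7, 0.7, -5.2]
finger_gap: 0.098
finger_force: 59.0
pos [533.1 351.7 143.8] t 14.35 | turn [ 0.     0.002 -0.356]  shift before turn(m) [ 0.2177  0.2297 -0.0025]  shift after turn [ 0.1239  0.2912 -0.0022]
```

View pics/w3.png

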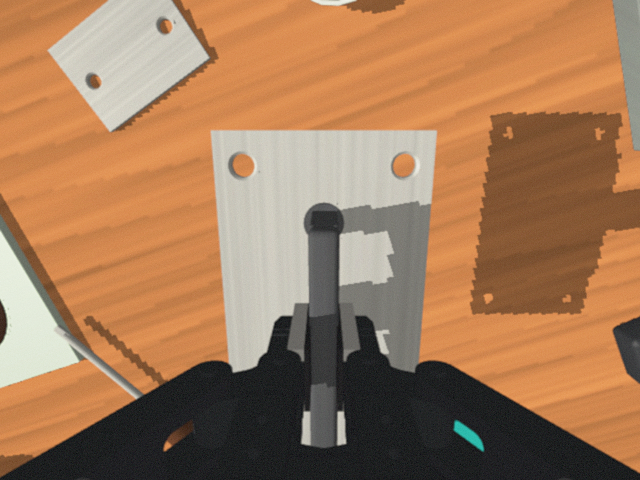

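The cover is held. Its two front holes show at (242,165) and (404,165). Next I'll work out the plate's pose in the tool frame.

```bash
python3 - <<'E'
from h import *
f=np.load("w3.npz");im,d,K,V,p,R=[f[k] for k in("im","d","K","V","p","R")]
C=cloud(d,K,V); loc=(C-p)@R
reg=np.r_[loc[140:155,225:425].reshape(-1,3),loc[180:340,232:290].reshape(-1,3)]
reg=reg[(reg[:,2]>0)&(reg[:,2]<30)]
A=np.c_[reg[:,:2],np.ones(len(reg))]; c=np.linalg.lstsq(A,reg[:,2],rcond=None)[0]; print("plate top in tool z = ",c, "tilt deg",np.degrees(c[:2]).round(2))
zt=p[2]-c[2]
W=[]
for u,v in[(242,165),(404,165)]:
    # hole centroid via depth (bench seen through)
    m=np.zeros(d.shape,np.uint8); m[v-18:v+19,u-18:u+19]=(C[v-18:v+19,u-18:u+19,2]<60)*255
    n,_,st,ce=cv2.connectedComponentsWithStats(m); i=1+np.argmax(st[1:,4]) if n>1 else 0; print(n,st[i],ce[i])
    q=(ray(u,v,zt,K,V)-p)@R; W.append(q[:2]); print(q.round(1))
fit([(62,31),(62,-31)],[(w[0],-w[1]) for w in W])
E
```

```text
plate top in tool z =  [-1.18075656e-03  1.27994842e-03  1.10354769e+01] tilt deg [-0.07  0.07]
2 [233 154  22  23 390] [243.54615385 165.06153846]
[ 61.4 -31.8  10.9]
2 [393 154  22  23 388] [403.68298969 164.98453608]
[61.4 29.8 10.9]
centre [-0.6  1. ] yaw -0.0 res [[-0.0, -0.2], [0.0, 0.2]]
```

```bash

python3 -m handwheel '[[0.01,0.01,0,0,0,0],[0.02,0.02,0,0,0,0],[0.025,0.025,0,0,0,0],[0.027,0.03,0,0,0,0],[0.027,0.03,0,0,0,0]]' | head -2
python3 -m handwheel '[[0.027,0.03,0,0,0,0],[0.027,0.03,0,0,0,0],[0.025,0.025,0,0,0,0],[0.02,0.02,0,0,0,0],[0.0106,0.0104,0,0,0,0]]' | head -2
python3 -m handwheel '[[0,0,0,0,0,-0.05],[0,0,0,0,0.001,-0.1],[0,0,0,0,0.001,-0.1],[0,0,0,0,0,-0.076],[0,0,0,0,0,-0.03]]' | head -2
python3 -m handwheel '[[0,0,0,0,0,0],[0,0,0,0,0,0],[0,0,0,0,0,0]]'
python3 - <<'E'
from h import *
go([663.0,61.8,105.5],down(1.06,0))
E
```

```text
time_s: 14.85
position: [598.9, 204.6, 143.5]
time_s: 15.35
position: [664.2, 56.6, 143.2]
time_s: 15.85
position: [663.2, 62.5, 143.6]
time_s: 16.15
position: [663.7, 62.4, 144.3]
ee_rot: [[1.0, 0.017, 0.001], [0.017, -1.0, 0.001], [0.001, -0.001, -1.0]]
wrist_force: [0.3, 0.4, -3.5]
finger_gap: 0.1
finger_force: 58.9
pos [663.7  62.4 144.3] t 16.15 | turn [-0.001 -0.001 -0.001]  shift before turn(m) [-0.0007  0.0006  0.0388]  shift after turn [-0.0007  0.0006  0.0388]
```

```bash

python3 -m handwheel '[[-0.0004,0.0004,0.01,0,0,0],[0,0,0.014,0,0,0],[0,0,0.01,0,0,0],[0,0,0.0045,0,0,0],[0,0,0,0,0,0]]' | head -2
python3 -m handwheel '[[0,0,0,0,0,0],[0,0,0,0,0,0],[0,0,0,0,0,0]]'|head -4
python3 - <<'E'
from h import *
im,d,K,V=frame("wrist"); s=ctrl.sense(); p,R=s["position"],s["ee_rot"]
np.savez("w4.npz",im=im,d=d,K=K,V=V,p=p,R=R)
cv2.imwrite("pics/w4.png",cv2.resize(im[100:340,180:460],None,fx=2.5,fy=2.5,interpolation=cv2.INTER_CUBIC))
C=cloud(d,K,V)
for u,v in[(242,165),(404,165)]:
    print(np.round(C[v,u],1))
loc=C[180:340,232:290].reshape(-1,3); loc=loc[(loc[:,2]>80)&(loc[:,2]<110)]; print("plate top z",np.median(loc[:,2])); 
l=C[135:150,150:180].reshape(-1,3); print("seat z", np.median(l[:,2]))
ps=[]
for n in range(3):
    ctrl.grab_frame("side"); ps.append(ctrl.sense()["position"])
print(np.mean(ps,0).round(2))
E
```

```text
time_s: 16.65
position: [662.7, 61.8, 104.4]
time_s: 16.95
position: [663.7, 61.9, 106.5]
ee_rot: [[1.0, 0.018, 0.002], [0.018, -1.0, 0.001], [0.002, -0.001, -1.0]]
wrist_force: [-0.7, -1.0, -4.3]
[723.   98.2  75.7]
[724.2  28.7  74.7]
plate top z 94.84373323658934
seat z 75.22434532178113
[663.57  61.89 106.24]
```

View pics/w4.png

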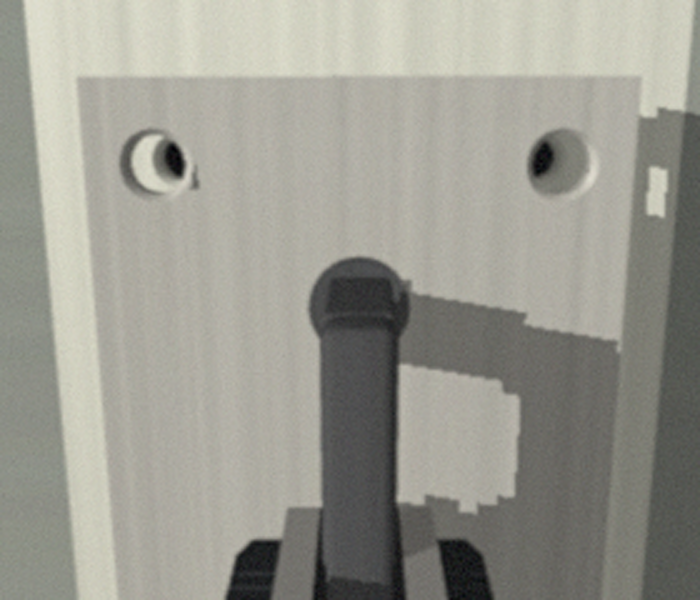

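```bash
python3 - <<'E'
from h import *
f=np.load("w4.npz");im,d,K,V,p,R=[f[k] for k in("im","d","K","V","p","R")]
for u,v,s in[(242.2,165.2,1),(404.8,165.2,-1)]:
    q=ray(u,v,94.6,K,V); print("cover hole",q.round(1),"seat below proj",np.round(proj(np.r_[q[:2],75],K,V),1))
g=cv2.cvtColor(im,cv2.COLOR_BGR2GRAY)
for u0,u1 in((228,258),(390,420)):
    m=((g[150:181,u0:u1]<60)*255).astype(np.uint8); n,_,st,ce=cv2.connectedComponentsWithStats(m)
    for i in range(1,n): print(st[i]+np.r_[u0,150,0,0,0],ce[i]+[u0,150])
for u,v in [(250,163.2),(396.4,163.2)]: print("seat hole",ray(u,v,75,K,V).round(1))
print("7mm seat hole in px", 7*K[0,0]/np.median(d[135:150,150:180]))
E
```

```text
cover hole [724.5  94.4  94.6] seat below proj [251.1 161.4]
cover hole [725.6  32.4  94.6] seat below proj [395.9 161.4]
[246 157   7  13  64] [249.125   163.34375]
[393 157   9  13  79] [396.69620253 163.32911392]
seat hole [723.8  94.9  75. ]
seat hole [724.9  32.1  75. ]
7mm seat hole in px 16.582691278285235
```

```bash

python3 -m handwheel '[[-0.0006,-0.0003,0.0005,0,0.001,0],[0,0,0,0,0,0],[0,0,0,0,0,0],[0,0,0,0,0,0],[0,0,0,0,0,0]]' | head -4
python3 - <<'E'
from h import *
ps=[]
for n in range(6):
    im,d,K,V=frame("wrist"); ps.append(ctrl.sense()["position"])
print(np.mean(ps,0).round(2),np.std(ps,0).round(2))
C=cloud(d,K,V)
l=C[180:340,232:290].reshape(-1,3); l=l[(l[:,2]>80)&(l[:,2]<110)]; print("gap",np.median(l[:,2])-4-np.median(C[135:150,150:180,2]))
g=cv2.cvtColor(im,cv2.COLOR_BGR2GRAY)
q=(C-np.array(ctrl.sense()["position"]))
for u0,u1 in((228,258),(390,420)):
    m=((g[150:181,u0:u1]<60)*255).astype(np.uint8); n,_,st,ce=cv2.connectedComponentsWithStats(m); i=1+np.argmax(st[1:,4]); print(st[i]+np.r_[u0,150,0,0,0],ce[i]+[u0,150])
im,d,K,V=frame("side"); cv2.imwrite("pics/side5.png",cv2.resize(im[140:380,230:490],None,fx=2.3,fy=2.3))
E
```

```text
time_s: 17.65
position: [662.8, 62.1, 105.4]
ee_rot: [[1.0, 0.018, 0.002], [0.018, -1.0, 0.001], [0.002, -0.001, -1.0]]
wrist_force: [-0.2, -0.1, -4.1]
[662.82  62.14 105.38] [0.01 0.03 0.01]
gap 14.552525562885407
[246 156   7  13  56] [248.96428571 162.        ]
[393 156  10  13  89] [397.47191011 162.05617978]
```

View pics/side5.png

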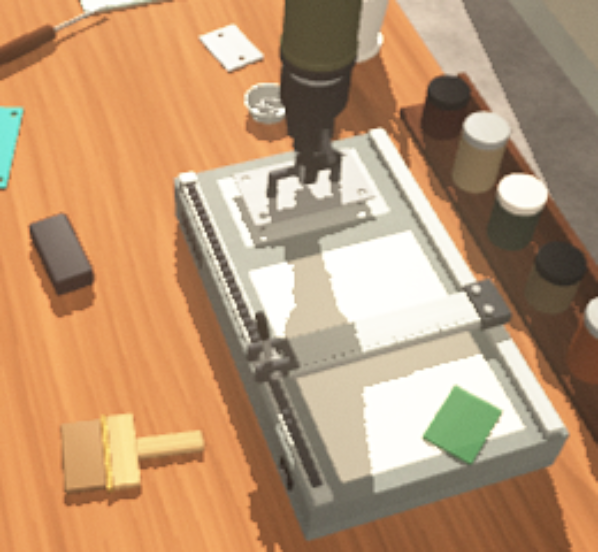

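The side view shows the cover held over the bay, the lever upright and the guide well right of the middle. Nothing else has moved. The holes agree to about 0.4 mm, so I'll make one small correction and then hand in.

```bash

python3 -m handwheel '[[0,0.0004,-0.0003,0,0,0],[0,0,0,0,0,0],[0,0,0,0,0,0],[0,0,0,0,0,0],[0,0,0,0,0,0]]'
python3 -c "
from workcell import ctrl
print(ctrl.close_job())"
```

```text
time_s: 18.5
position: [662.8, 61.8, 105.7]
ee_rot: [[1.0, 0.018, 0.002], [0.018, -1.0, 0.001], [0.002, -0.001, -1.0]]
wrist_force: [-0.1, -0.9, -4.2]
finger_gap: 0.101
finger_force: 58.9
the job is handed in; nothing more can be done
None
```

I flipped the cam lever upright, slid the guide about 240 mm right (past the middle of the box), and handed in at 18.5 s with the bare steel cover plate held level about 15 mm above the seat, its holes within about 0.5 mm of the threaded holes by camera measurement.

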